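Find and centre the lost motion of a probe-arm drive

ROBOT

A 6-joint arm with a two-finger parallel gripper is mounted at the origin on the work surface. World frame = base frame: x ahead of the robot, y to its left, z up, the work surface at z = 0. Lengths are in m, angles in rad, forces in N, time in s.
With the tool pointing down it reaches from about 0.35 to 0.85 m from the base axis. Payload 8.1 kg.
Tool frame: the origin (TCP) lies between the finger pads; the fingertips stand ctrl.finger_overhang ahead of it and the grasp point (between the pads) lies 2 mm behind it (ctrl.finger_overhang is the distance from the TCP to the fingertips, in m); z points along the fingers, y is the line along which they close (so a half turn about z gives the same grasp; the last joint's range is limited). The gripper opens to 93 mm and grips with 3 to 60 N. Pads are 15 mm wide; open, the fingers measure 128 mm over their backs; the gripper's body (75 mm by 188 mm) begins 65 mm behind the grasp point.
Start: joints at [-1.219, 0.13, 1.488, -0, 1.523, -0.085], TCP at [0.254, -0.544, 0.236] pointing down, gripper open.
Joint ranges: [-2.96, 2.96], [-0.89, 2.26], [0.02, 2.5], [-1.34, 4.48], [0, 2.73], [-2.66, 2.66]. Speed limits (rad/s): [2.39, 2.39, 2.79, 3.14, 3.14, 3.14].

INTERFACE

Orientations are given as a unit quaternion [w, x, y, z].
In Python, from station import ctrl gives the robot as it stands. The module is installed in compiled form; this text tells all that it offers.
- The arm moves only by the tool arm_command, never from a script. Its argument "moves" is one flat list of numbers, 4 for each row, row after row: the shift along the tool's x, y, z in mm, then the turn about the tool's z in rad. In form: [x, y, z, twist, x, y, z, twist, ...]. A call has 1 to 12 rows; each row is the pose to reach, as a shift and turn from the pose commanded when the call began, along the tool's axes at that moment; what a row does not reach only later rows make up. A row lasts 1/8 s, in which the tool goes at most 62.5 mm and 10.7 degrees, less where a joint would pass 70% of its speed; a pose out of reach is approached as far as the arm can. A call with a gripper value outside its range is refused whole. "gripper" is the finger opening in mm, from 0 to 93, set as the call begins (left out, the last holds). The fingers move at their own pace and stop on an object; the grip force is fixed at half the most. Time passes only in rows, so rows that repeat a pose let the fingers close. It gives the time, the measured TCP pose, the force, the opening and the grip force at its end, in the units of the state.
- ctrl.get_state(): the state, without advancing time (a new reading comes with each control period).
- ctrl.read_camera(name): name is "scene" or "top"; returns the picture (400x640x3 uint8, red, green, blue); there is no depth.
- ctrl.camera_info(name): a dict with "camera_matrix" (3x3 intrinsics, pixels), "R" (3x3) and "t" (3): a world point X has camera coordinates R X + t. Camera axes: x right, y down, z forward; pixel columns grow to the right and rows downward; lengths in m; the calibration is good to about 2 mm. A picture is of the moment at which its call begins. camera_info takes no time and is no camera call.
- ctrl.close_job(): hands the job in; it is judged then, once.
Trained networks look in the newest picture that a camera, given by its name, has taken for a name from the list of things; names that differ only in an ending like _2 or _b are one class to them, and where a whole thing is asked for, a point or a joint stands for the part that bears it (a point fixed in the world has none). Each returns a list of dicts, best first, with "score" (0 to 1); they miss things now and then, are a little off and sometimes report something else, mostly with a low value. They report only what shows in the picture. A call takes as long as a camera call.
- ctrl.look_for(thing, camera): "bbox" ([centre column, centre row, width, height] in pixels, round what is visible of it).
- ctrl.spot_point(thing, camera): "uv" ([column, row] in pixels: a listed point, or the origin of a listed thing).
The state is a dict: "time_s": time; "q": joint angles; "joint_vel": joint speeds; "tau": joint torques, N m; "position": TCP position; "tcp_rot": TCP orientation; "force": force on the tool from outside, world axes, zero at the start; "ft_torque": the same for the moment, N m; "grip_width": finger opening in m; "grip_force": force on a finger pad.
Only numpy, scipy, OpenCV 4.12 (cv2) and the standard library are available. Lean on these libraries where they do the work, as an engineer would, in place of code of your own. Each camera call takes 0.05 s, during which the arm holds its last target. There are 200 camera calls.

TASK

The white probe arm has free play in its coupling to the grey toothed wheel. Rock the arm gently (the blue post is its handle), first anticlockwise as seen from above and then clockwise, each time only until the wheel clearly pushes back, without forcing it. Then set the arm in the middle of the free play you found, press the red locking plunger fully down so that it locks the arm to the wheel, let go, and leave the other things alone.

Things in the scene. Friction and masses are not known exactly. Their poses are not given: they have to be found in the camera images.
- housing: the fixed white base of the drive, 250 x 170 x 40 mm, with a black motor block (top 95 mm above the bench) and brass pinion at its +x end; origin at bench height under the arm's turning axis, z up. It does not tell which way the arm points
- axis (a point): the vertical axis about which both arm and wheel turn, at the height of the arm's flat top (110 mm above the bench); fixed to the base
- post_top (a point): centre of the top of the blue upright grip post near the arm's outer end: 14 mm diameter, 45 mm tall above the arm's flat top (arm top 110 mm, post top 155 mm above the bench), 130 mm from the turning axis. Its x axis points outwards along the arm
- probe_arm: the white arm, 50 mm wide; origin on the turning axis 40 mm above the bench, x outwards along the arm. It moves inside its free play with under 1 N at the post and stays where it is left; it starts somewhere inside. The middle of the play cannot be seen and differs each time; so does its width: about 30 to 65 mm of post travel in all
- plunger_top (a point): centre of the top of the red plunger head, 22 mm diameter; it sits on the arm between axis and post, 55 mm from the axis, and turns with the arm; 144 mm above the bench when up, 130 mm when fully down
- plunger (a joint): how far the plunger is pressed (m): 0 up, 0.014 fully down. It takes about 3 N to slide and stays where it is left. Its 8 mm pin enters a slot in the wheel when the arm is within 3 mm (at the post) of the middle of its free play; more than 8 mm off, it stops dead on the wheel after 1 to 2 mm
- wheel (a joint): turn of the grey toothed wheel under the arm (145 mm diameter) from its rest (rad), positive anticlockwise from above. With the play used up, the arm takes it along against its spring: 0.9 N at the post per further mm of post travel (115 N per rad). Clear resistance is 3 to 6 N at the post (0.026 to 0.052 rad); over 10 N (0.09 rad) is forcing it
- bottle_a: a brown reagent bottle, 48 mm across, 78 mm high; a bystander; origin at the centre of its underside
- bottle_b: a brown reagent bottle, 48 mm across, 78 mm high; a bystander; origin at the centre of its underside
- bottle_c: a brown reagent bottle, 48 mm across, 78 mm high; a bystander; origin at the centre of its underside
- sample_cup: a small open clear sample cup, 32 mm across, 45 mm high; a bystander; origin at the centre of its underside
- screwdriver: an orange-handled screwdriver, 170 mm, lying on the bench; a bystander; origin at the centre of its underside
- spare_probe: a spare sample probe, 150 mm: white block and thin teal rod, lying on the bench; a bystander; origin at the centre of its underside
- jar: an amber jar with a white cap, 56 mm across, 70 mm high; a bystander; origin at the centre of its underside

How it is judged:
On the way, in this order (a step that is already met when the one before it is completed fails the run):
1. the arm is rocked anticlockwise until the wheel pushes back (wheel turned more than 0.014 rad) (value of joint wheel above 0.014 rad), for 0.05 s.
2. then clockwise until the wheel pushes back (wheel turned less than -0.014 rad) (value of joint wheel below -0.014 rad), for 0.05 s.
3. then the plunger is pressed home (value of joint plunger above 0.011 m), for 0.1 s.
At the end, for the whole second after the job is handed in: the plunger is down by more than 11 mm of its 14 mm, in the wheel's slot, the wheel is back at rest within 0.015 rad, and nothing turns (value of joint plunger above 0.011 m and not (value of joint wheel above 0.015 rad or value of joint wheel below -0.015 rad) and not (velocity of joint wheel above 0.05 rad/s or velocity of joint wheel below -0.05 rad/s)); the robot touches nothing.
It fails at once if the drive is forced: wheel turned more than 0.09 rad (about 10 N at the post) either way (value of joint wheel above 0.09 rad or value of joint wheel below -0.09 rad).
It fails at once if a bystander is moved by more than 20 mm (distance of any of bottle_a, bottle_b, bottle_c, sample_cup, screwdriver, spare_probe, jar from where it was at the start of the episode above 0.02 m).
It also fails if it takes over 72 s, if anything falls off the work surface, if the arm or the gripper's body presses on something with over 40 N, if the wrist force passes 120 N, or if a joint passes its speed limit or range.

## Working session

There is one attempt and no reset: what is moved stays moved. The work goes in short steps, Python scripts to look and compute and a tool call to move; the robot and the scene stay as the last step left them, time stands still between calls to the robot, and variables do not carry over. Pictures are saved under pics/ and viewed, at most 10 in all, crops included, and the job is handed in when it is done.

Besides the shell and the picture viewer there is one more tool, called as name(argument=value, ...) on one line, values as JSON. arm_command: Moves the arm, as the interface text tells. Its arguments: {"type":"object","properties":{"moves":{"type":"array","items":{"type":"number"}},"gripper":{"type":"number"}},"required":["moves"]}

```bash
mkdir -p pics; cat > h.py <<'E'
from station import ctrl
import numpy as np, cv2
from scipy.spatial.transform import Rotation as Ro
def ray(uv,cam,z):
    i=ctrl.camera_info(cam);K=np.array(i["camera_matrix"]);R=np.array(i["R"]);t=np.array(i["t"])
    d=R.T@np.linalg.solve(K,[uv[0],uv[1],1]);c=-R.T@t
    return c+d*(z-c[2])/d[2]
def Rt():
    s=ctrl.get_state();w,x,y,z=s["tcp_rot"];return np.array(s["position"]),Ro.from_quat([x,y,z,w]).as_matrix()
E
python3 - <<'E'
from h import *
a=ctrl.read_camera("top");b=ctrl.read_camera("scene")
cv2.imwrite("pics/a.png",a[:,:,::-1]);cv2.imwrite("pics/b.png",b[:,:,::-1])
for n,z in [("axis",.11),("post_top",.155),("plunger_top",.144)]:
  for c in("top","scene"):
    for r in ctrl.spot_point(n,c)[:2]: print(n,c,r,ray(r["uv"],c,z).round(4))
s=ctrl.get_state();print(s["time_s"],s["force"],ctrl.finger_overhang);print(Rt())
E
```

```text
axis top {'uv': [279.7, 191.5], 'score': 0.45} [0.5984 0.1175 0.11  ]
post_top top {'uv': [336.3, 222.6], 'score': 0.69} [ 0.5065 -0.0354  0.155 ]
post_top scene {'uv': [293.8, 182.1], 'score': 0.68} [ 0.5043 -0.0232  0.155 ]
post_top scene {'uv': [291.2, 283.9], 'score': 0.4} [ 0.822  -0.2059  0.155 ]
plunger_top top {'uv': [330.0, 194.7], 'score': 0.49} [ 0.5826 -0.0205  0.144 ]
plunger_top scene {'uv': [306.1, 203.3], 'score': 0.63} [ 0.5891 -0.0326  0.144 ]
0.4 [ 0.52616384  0.33381296 -0.41141986] 0.017
(array([ 0.25382173, -0.54357481,  0.23548091]), array([[ 9.06113745e-01,  4.23034128e-01, -8.91967982e-05],
       [ 4.23034136e-01, -9.06113700e-01,  2.89085542e-04],
       [ 4.14706095e-05, -2.99677674e-04, -9.99999954e-01]]))
```

View pics/a.png

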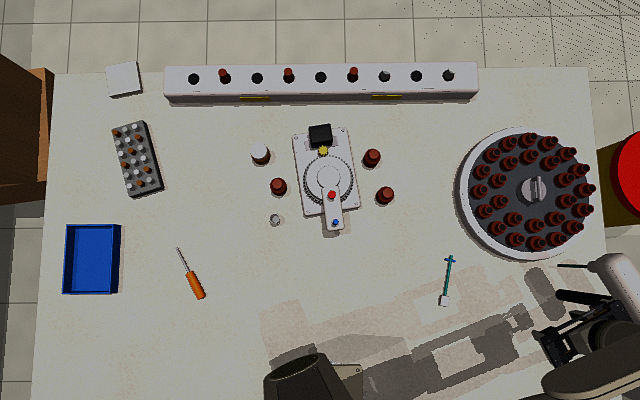

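View pics/b.png

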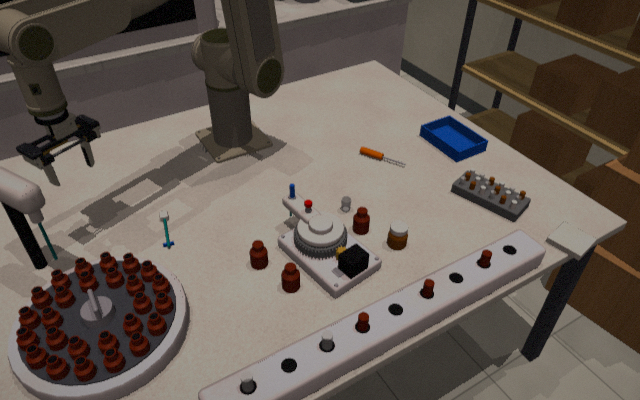

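The top view shows the drive with its motor at (320,135), the arm pointing down to the blue post (336,222), and the red plunger at (331,195). The bottles sit at about (371,157), (385,195) and (278,186). I'll refine these positions by colour and triangulation.

```bash
cat >> h.py <<'E'
def blob(img,kind,box):
    f=img.astype(int);r,g,b=f[...,0],f[...,1],f[...,2]
    m=(b-np.maximum(r,g)>45) if kind=="b" else (r-np.maximum(g,b)>70)
    k=np.zeros_like(m);x0,x1,y0,y1=box;k[y0:y1,x0:x1]=1;ys,xs=np.nonzero(m&k)
    return xs.mean(),ys.mean(),len(xs),ys.min(),ys.max(),xs.min(),xs.max()
E
python3 - <<'E'
from h import *
a=cv2.imread("pics/a.png")[:,:,::-1];b=cv2.imread("pics/b.png")[:,:,::-1]
for k,z,bt,bs in [("b",.155,(325,350,210,232),(284,300,178,205)),("r",.144,(322,342,186,204),(300,316,196,212))]:
  u=blob(a,k,bt);v=blob(b,k,bs);print(k,u,v)
  print(ray(u[:2],"top",z),ray((v[0],v[1]),"scene",z-.008))
c=a[110:240,260:400];cv2.imwrite("pics/c.png",cv2.resize(c,None,fx=4.5,fy=4.5,interpolation=cv2.INTER_CUBIC)[:, :, ::-1])
for uv in [(328,178)]: print(ray(uv,"top",.11))
print(ctrl.camera_info("top"))
E
```

```text
b (np.float64(335.25), np.float64(221.25), 20, np.int64(219), np.int64(223), np.int64(333), np.int64(337)) (np.float64(291.5), np.float64(185.0), 12, np.int64(184), np.int64(186), np.int64(290), np.int64(293))
[ 0.51006183 -0.03268155  0.155     ] [ 0.50360841 -0.03037819  0.147     ]
r (np.float64(331.40425531914894), np.float64(194.06382978723406), 47, np.int64(191), np.int64(197), np.int64(328), np.int64(335)) (np.float64(307.94736842105266), np.float64(202.57894736842104), 38, np.int64(200), np.int64(206), np.int64(305), np.int64(311))
[ 0.58425513 -0.02426726  0.144     ] [ 0.58099401 -0.02218127  0.136     ]
[ 0.63488308 -0.01706929  0.11      ]
{'camera_matrix': array([[392.86542396,   0.        , 312.6116984 ],
       [  0.        , 392.86542396, 205.51010994],
       [  0.        ,   0.        ,   1.        ]]), 'R': array([[-0.01078659, -0.99992814, -0.00523177],
       [-0.99214545,  0.01135442, -0.12457317],
       [ 0.12462362,  0.00384696, -0.99219663]]), 't': array([0.03321955, 0.56716422, 1.12440667])}
```

View pics/c.png

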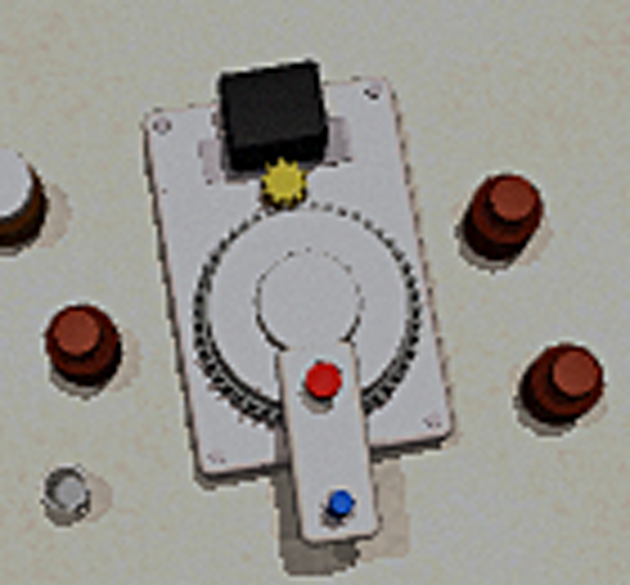

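arm_command(moves=[448, -355, 0, 0.323, 448, -355, 0, 0.323, 448, -355, 0, 0.323, 448, -355, 0, 0.323, 448, -355, 0, 0.323, 448, -355, 0, 0.323, 448, -355, 0, 0.323, 448, -355, 0, 0.323, 448, -355, 0, 0.323, 448, -355, 0, 0.323, 448, -355, 0, 0.323, 448, -355, 0, 0.323], gripper=60)

```text
time_s: 1.9
position: [0.5092, -0.0337, 0.2356]
tcp_rot: [0.0, 0.998, 0.056, -0.0]
force: [0.3, 0.2, 0.0]
grip_width: 0.0602
grip_force: 0.0
```

```bash
python3 - <<'E'
from h import *
b=ctrl.read_camera("scene");t=ctrl.read_camera("top")
p=np.hstack([b[120:260,220:360],t[150:290,270:410]]);cv2.imwrite("pics/d.png",cv2.resize(p,None,fx=2.85,fy=2.85)[:,:,::-1])
s=ctrl.get_state();print(s["time_s"],s["force"]);p,R=Rt();print(p,R,R.T@(np.array([.510,-.0327,.137])-p))
E
```

```text
2.0 [-0.11501771  0.37901752 -0.2326189 ]
[ 0.50924478 -0.03387246  0.23569296] [[ 9.93769986e-01  1.11450509e-01 -1.67768172e-07]
 [ 1.11450505e-01 -9.93769953e-01 -2.54092940e-04]
 [-2.84855104e-05  2.52491239e-04 -9.99999968e-01]] [ 0.000884   -0.00110591  0.09869266]
```

View pics/d.png

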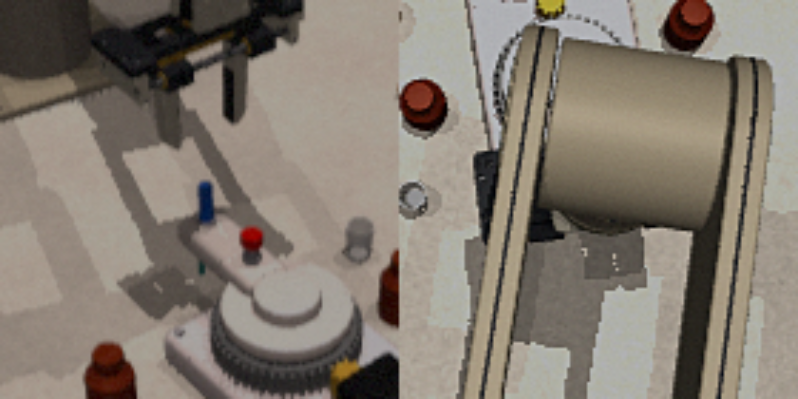

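Both fingers are on either side of the post in the scene view, so I can descend and grip.

arm_command(moves=[1, -1, 40, 0, 1, -1, 80, 0, 1, -1, 97, 0, 1, -1, 97, 0])

```text
time_s: 2.5
position: [0.5096, -0.0319, 0.1378]
tcp_rot: [-0.0, 0.998, 0.056, -0.001]
force: [0.0, 0.1, 0.3]
grip_width: 0.0601
grip_force: 0.0
```

arm_command(moves=[0, 0, 0, 0, 0, 0, 0, 0, 0, 0, 0, 0, 0, 0, 0, 0, 0, 0, 0, 0, 0, 0, 0, 0], gripper=10)

```text
time_s: 3.25
position: [0.5105, -0.0314, 0.1387]
tcp_rot: [0.0, 0.998, 0.057, 0.0]
force: [-0.0, -0.3, 1.2]
grip_width: 0.0132
grip_force: 30.0
```

arm_command(moves=[0.1, 3, 0, -0.023, 0.2, 6, 0, -0.046, 0.2, 6, 0, -0.046, 0.2, 6, 0, -0.046])

```text
time_s: 3.75
position: [0.5114, -0.0375, 0.1388]
tcp_rot: [0.0, 0.997, 0.08, -0.0]
force: [-2.4, -0.7, 2.7]
grip_width: 0.0134
grip_force: 30.0
```

arm_command(moves=[0.1, 2, 0, -0.0155, 0.1, 4, 0, -0.031, 0.1, 4, 0, -0.031, 0.1, 4, 0, -0.031])

```text
time_s: 4.25
position: [0.5121, -0.0414, 0.1387]
tcp_rot: [0.0, 0.995, 0.095, -0.0]
force: [-3.6, -0.9, 4.7]
grip_width: 0.0135
grip_force: 30.0
```

arm_command(moves=[-0.5, 2, -0.5, -0.0155, -0.5, 4, -0.5, -0.031, -0.5, 4, -0.5, -0.031, -0.5, 4, -0.5, -0.031])

```text
time_s: 4.75
position: [0.5127, -0.0452, 0.1388]
tcp_rot: [-0.0, 0.994, 0.111, 0.0]
force: [6.0, 1.4, -5.7]
grip_width: 0.0135
grip_force: 30.0
```

arm_command(moves=[0, 2, 0, -0.0155, 0, 4, 0, -0.031, 0, 4, 0, -0.031, 0, 4, 0, -0.031])

```text
time_s: 5.25
position: [0.5136, -0.049, 0.1388]
tcp_rot: [-0.0, 0.992, 0.126, 0.0]
force: [5.0, 0.5, -5.2]
grip_width: 0.0131
grip_force: 30.0
```

arm_command(moves=[0.2, 2, 0.2, -0.0155, 0.3, 4, 0.2, -0.031, 0.3, 4, 0.2, -0.031, 0.3, 4, 0.2, -0.031])

```text
time_s: 5.75
position: [0.5147, -0.053, 0.1388]
tcp_rot: [-0.0, 0.99, 0.141, 0.0]
force: [4.9, 1.6, -5.2]
grip_width: 0.0135
grip_force: 30.0
```

arm_command(moves=[0, 2, 0, -0.0155, 0, 4, 0, -0.031, 0, 4, 0, -0.031, 0, 4, 0, -0.031])

```text
time_s: 6.25
position: [0.5158, -0.0568, 0.1388]
tcp_rot: [-0.0, 0.988, 0.157, 0.0]
force: [5.4, 0.3, -5.3]
grip_width: 0.0135
grip_force: 30.0
```

arm_command(moves=[0.2, 2, 0.2, -0.0155, 0.3, 4, 0.3, -0.031, 0.3, 4, 0.3, -0.031, 0.3, 4, 0.3, -0.031])

```text
time_s: 6.75
position: [0.5172, -0.0607, 0.1388]
tcp_rot: [0.0, 0.985, 0.172, -0.0]
force: [1.8, 0.1, -1.7]
grip_width: 0.0134
grip_force: 30.0
```

arm_command(moves=[0.2, 2, 0, -0.0155, 0.2, 4, 0, -0.031, 0.2, 4, 0, -0.031, 0.2, 4, 0, -0.031])

```text
time_s: 7.25
position: [0.5186, -0.0645, 0.1387]
tcp_rot: [0.0, 0.982, 0.187, -0.0]
force: [-1.6, -0.9, 2.2]
grip_width: 0.0137
grip_force: 30.0
```

```bash
cat >> h.py <<'E'
def rep(A=np.array([.6385,-.018])):
    s=ctrl.get_state();p,R=Rt();r=p[:2]-A;t=np.array([-r[1],r[0]])/np.linalg.norm(r)
    F=np.array(s["force"]);print(s["time_s"],p.round(4),"F",F.round(2),"Ft",(F[:2]@t).round(2),"Fr",(F[:2]@r/np.linalg.norm(r)).round(2),"rad",np.linalg.norm(r).round(4),"ang",np.arctan2(-r[1],-r[0]).round(4),"yaw",np.arctan2(R[1,0],R[0,0]).round(4),"ftq",np.round(s["ft_torque"],2))
E
python3 - <<'E'
from h import *
b=ctrl.read_camera("scene");rep()
cv2.imwrite("pics/e.png",cv2.resize(b[130:290,210:400],None,fx=3.5,fy=3.5)[:,:,::-1])
E
```

```text
7.3 [ 0.5186 -0.0644  0.1387] F [-1.91 -1.61  2.4 ] Ft 0.82 Fr 2.36 rad 0.1285 ang 0.3691 yaw 0.3766 ftq [-0.22  0.29 -0.03]
```

View pics/e.png

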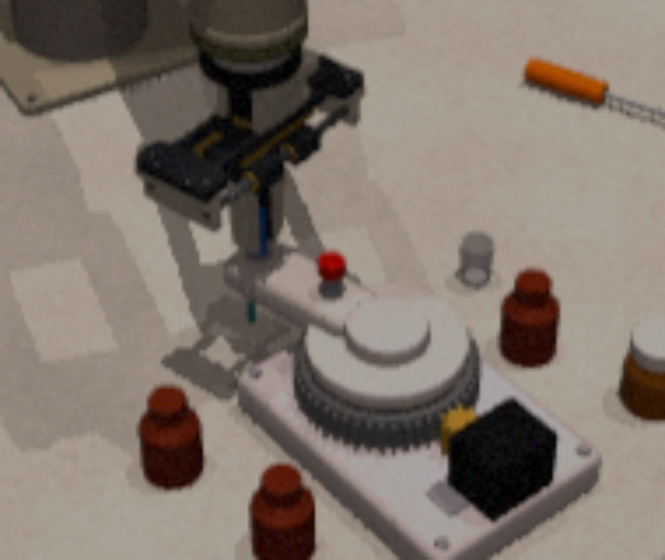

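The post is held and the arm has turned with it. There is no tangential resistance yet after about 34 mm, so I continue.

arm_command(moves=[0.05, 2, 0, -0.0155, 0.1, 4, 0, -0.031, 0.1, 4, 0, -0.031, 0.1, 4, 0, -0.031])

```text
time_s: 7.8
position: [0.5201, -0.0679, 0.1387]
tcp_rot: [-0.0, 0.979, 0.203, -0.0]
force: [-4.6, -0.1, 4.6]
grip_width: 0.0134
grip_force: 30.0
```

```bash
python3 -c "
from h import *
rep()"
```

```text
7.8 [ 0.5201 -0.0679  0.1387] F [-4.63 -0.1   4.62] Ft -1.7 Fr 4.31 rad 0.1285 ang 0.3991 yaw 0.4079 ftq [-0.09  0.8  -0.04]
```

arm_command(moves=[0.05, 2, 0, -0.0155, 0.1, 4, 0, -0.031, 0.1, 4, 0, -0.031, 0.1, 4, 0, -0.031])

```text
time_s: 8.3
position: [0.5215, -0.0712, 0.1387]
tcp_rot: [-0.0, 0.976, 0.218, -0.0]
force: [-6.5, 1.6, 7.2]
grip_width: 0.0134
grip_force: 30.0
```

```bash
python3 -c "
from h import *
rep()"
```

```text
8.3 [ 0.5215 -0.0712  0.1387] F [-6.55  1.64  7.17] Ft -4.2 Fr 5.28 rad 0.1285 ang 0.4269 yaw 0.439 ftq [ 0.19  1.02 -0.  ]
```

arm_command(moves=[-0.2, 0, -0.2, 0, -0.2, 0, -0.2, 0, -0.2, 0, -0.2, 0])

```text
time_s: 8.68
position: [0.5214, -0.0711, 0.1387]
tcp_rot: [-0.0, 0.976, 0.218, -0.0]
force: [-5.1, 3.2, 4.5]
grip_width: 0.0133
grip_force: 30.0
```

```bash
cat >> h.py <<'E'
def avg(n=8,A=np.array([.6385,-.018])):
    o=[]
    for _ in range(n):
        ctrl.read_camera("top");s=ctrl.get_state();p,R=Rt();r=p[:2]-A;L=np.linalg.norm(r);t=np.array([-r[1],r[0]])/L
        F=np.array(s["force"]);o.append([F[:2]@t,F[:2]@r/L,F[2],np.arctan2(-r[1],-r[0]),np.arctan2(R[1,0],R[0,0]),L,*p])
    print("Ft Fr Fz ang yaw rad p",np.mean(o,0).round(4),"sd",np.std(o,0)[:1].round(2))
E
python3 -c "
from h import *
avg()"
```

```text
Ft Fr Fz ang yaw rad p [-4.0587  3.556   4.8502  0.4261  0.439   0.1286  0.5214 -0.0711  0.1387] sd [0.32]
```

```bash
python3 - <<'E'
from h import *
from scipy.optimize import least_squares
P=np.array([(.5105,-.0314),(.5114,-.0375),(.5121,-.0414),(.5127,-.0452),(.5136,-.049),(.5147,-.053),(.5158,-.0568),(.5172,-.0607),(.5186,-.0645),(.5201,-.0679),(.5214,-.0711)])
f=least_squares(lambda c:np.hypot(*(P-c).T)-.13,[.64,-.018]);c=f.x;print(c,f.fun*1e3)
p,R=Rt();r=p[:2]-c;print(np.arctan2(-r[1],-r[0]))
for k in range(1,11):
    a=-.03*k;q=c+np.array([[np.cos(a),-np.sin(a)],[np.sin(a),np.cos(a)]])@r
    print((R.T@np.append(q-p[:2],0)*1e3).round(1),-a)
E
```

```text
[ 0.63974848 -0.01732209] [ 0.01290767 -0.07510073 -0.10050304  0.07110857  0.06509206  0.03858979
  0.08355135 -0.00087567  0.01041781 -0.10048836 -0.00605501]
0.42682745648282633
[ 0.1 -3.9  0. ] 0.03
[ 0.3 -7.8  0. ] 0.06
[  0.7 -11.7   0. ] 0.09
[  1.1 -15.5   0. ] 0.12
[  1.7 -19.4   0. ] 0.15
[  2.4 -23.2   0. ] 0.18
[  3.2 -27.1   0. ] 0.21
[  4.1 -30.8   0. ] 0.24
[  5.1 -34.6   0. ] 0.27
[  6.3 -38.3   0. ] 0.3
```

arm_command(moves=[0.1, -3.9, -0.2, 0.03, 0.3, -7.8, -0.4, 0.06, 0.7, -11.7, -0.4, 0.09, 1.1, -15.5, -0.4, 0.12, 1.7, -19.4, -0.4, 0.15, 2.4, -23.2, -0.4, 0.18, 3.2, -27.1, -0.4, 0.21, 4.1, -30.8, -0.4, 0.24, 5.1, -34.6, -0.4, 0.27, 6.3, -38.3, -0.4, 0.3, 6.3, -38.3, -0.4, 0.3, 6.3, -38.3, -0.4, 0.3])

```text
time_s: 10.58
position: [0.5109, -0.0341, 0.1389]
tcp_rot: [-0.0, 0.998, 0.07, -0.0]
force: [-0.4, -0.5, -9.2]
grip_width: 0.0133
grip_force: 30.0
```

```bash
sed -i 's/\[.6385,-.018\]/[.63975,-.01732]/' h.py; python3 -c "
from h import *
avg()"
```

```text
Ft Fr Fz ang yaw rad p [ -0.1872   1.407  -10.7103   0.1308   0.1389   0.1299   0.5109  -0.0343
   0.1389] sd [0.4]
```

arm_command(moves=[0.1, -4, 0.2, 0.031, 0.2, -8, 0.3, 0.062, 0.2, -8, 0.3, 0.062, 0.2, -8, 0.3, 0.062])

```text
time_s: 11.48
position: [0.5102, -0.0264, 0.1389]
tcp_rot: [-0.0, 0.999, 0.039, -0.0]
force: [-3.1, 0.8, -10.4]
grip_width: 0.0136
grip_force: 30.0
```

```bash
python3 -c "
from h import *
avg(4)"
```

```text
Ft Fr Fz ang yaw rad p [-0.3499  2.7445 -9.5492  0.0699  0.0771  0.1299  0.5102 -0.0264  0.1389] sd [0.6]
```

arm_command(moves=[0, -2, 0, 0.0155, 0.1, -4, 0, 0.031, 0.1, -4, 0, 0.031, 0.1, -4, 0, 0.031])

```text
time_s: 12.18
position: [0.51, -0.0222, 0.1389]
tcp_rot: [-0.0, 1.0, 0.023, -0.0]
force: [-3.6, -0.3, -8.8]
grip_width: 0.0134
grip_force: 30.0
```

```bash
python3 -c "
from h import *
avg(4)"
```

```text
Ft Fr Fz ang yaw rad p [-0.1423  4.6266 -8.8745  0.038   0.0459  0.1299  0.51   -0.0223  0.1389] sd [0.47]
```

arm_command(moves=[-0.1, -2, 0.2, 0.0155, -0.2, -4, 0.4, 0.031, -0.2, -4, 0.4, 0.031, -0.2, -4, 0.4, 0.031])

```text
time_s: 12.88
position: [0.5099, -0.0182, 0.1389]
tcp_rot: [-0.0, 1.0, 0.007, 0.0]
force: [-5.2, 0.7, -5.7]
grip_width: 0.0132
grip_force: 30.0
```

```bash
python3 -c "
from h import *
avg(4)"
```

```text
Ft Fr Fz ang yaw rad p [-0.5895  5.9785 -6.6055  0.0069  0.0148  0.1299  0.5099 -0.0182  0.1389] sd [0.43]
```

arm_command(moves=[0, -2, 0, 0.0155, 0, -4, 0, 0.031, 0, -4, 0, 0.031, 0, -4, 0, 0.031])

```text
time_s: 13.58
position: [0.5099, -0.0144, 0.1388]
tcp_rot: [0.0, 1.0, -0.008, 0.0]
force: [-4.9, -1.2, -4.2]
grip_width: 0.0135
grip_force: 30.0
```

```bash
python3 -c "
from h import *
avg(4)"
```

```text
Ft Fr Fz ang yaw rad p [ 1.5044  4.5916 -4.5393 -0.0225 -0.0161  0.1299  0.5099 -0.0144  0.1388] sd [0.1]
```

arm_command(moves=[-0.1, -1.5, 0.1, 0.0115, -0.1, -3, 0.2, 0.023, -0.1, -3, 0.2, 0.023, -0.1, -3, 0.2, 0.023])

```text
time_s: 14.28
position: [0.51, -0.0116, 0.1388]
tcp_rot: [0.0, 1.0, -0.02, 0.0]
force: [-4.5, -3.8, -1.9]
grip_width: 0.0133
grip_force: 30.0
```

```bash
python3 -c "
from h import *
avg(8)"
```

```text
Ft Fr Fz ang yaw rad p [ 2.8432  4.0901 -2.4418 -0.0441 -0.0398  0.1299  0.51   -0.0116  0.1388] sd [0.42]
```

arm_command(moves=[0, -1, 0, 0.008, -0.1, -1.5, 0.1, 0.0115, -0.1, -1.5, 0.1, 0.0115, -0.1, -1.5, 0.1, 0.0115])

```text
time_s: 15.18
position: [0.5101, -0.0103, 0.1388]
tcp_rot: [0.0, 1.0, -0.026, 0.001]
force: [-5.2, -3.7, -2.7]
grip_width: 0.0136
grip_force: 30.0
```

```bash
python3 -c "
from h import *
avg(8)
p,R=Rt();c=np.array([.63975,-.01732])
for a in np.linspace(-.05+.03,.189,8):
    q=c-.13*np.array([np.cos(a),np.sin(a)]);y=np.arctan2(R[1,0],R[0,0]);print((R.T@np.append(q-p[:2],0)*1e3).round(1),round(y-a-.006,3))
"
```

```text
Ft Fr Fz ang yaw rad p [ 3.9681  3.6156 -1.976  -0.0541 -0.0514  0.1299  0.51   -0.0103  0.1388] sd [0.39]
[-0.   4.5  0. ] -0.037
[0.2 8.3 0. ] -0.067
[ 0.4 12.2  0. ] -0.097
[ 0.9 16.1  0. ] -0.127
[ 1.4 19.9  0. ] -0.157
[ 2.  23.7  0. ] -0.187
[ 2.8 27.5  0. ] -0.216
[ 3.6 31.3  0. ] -0.246
```

arm_command(moves=[0, 4.5, 0, -0.037, 0.2, 8.3, 0, -0.067, 0.4, 12.2, 0, -0.097, 0.9, 16.1, 0, -0.127, 1.4, 19.9, 0, -0.157, 2.0, 23.7, 0, -0.187, 2.8, 27.5, 0, -0.216, 3.6, 31.3, 0, -0.246, 3.6, 31.3, 0, -0.246, 3.6, 31.3, 0, -0.246])

```text
time_s: 16.82
position: [0.512, -0.0414, 0.1387]
tcp_rot: [0.0, 0.995, 0.097, 0.001]
force: [-2.9, -1.0, 4.6]
grip_width: 0.0137
grip_force: 30.0
```

```bash
python3 -c "
from h import *
avg(8)"
```

```text
Ft Fr Fz ang yaw rad p [ 0.5226  2.8332  5.0996  0.1854  0.1952  0.13    0.512  -0.0413  0.1387] sd [0.49]
```

arm_command(moves=[0, 0.4, -0.2, 0, 0, 0.4, -0.4, 0, 0, 0.4, -0.4, 0])

```text
time_s: 17.6
position: [0.512, -0.0415, 0.1387]
tcp_rot: [-0.0, 0.995, 0.098, 0.0]
force: [1.3, 0.3, 3.2]
grip_width: 0.0136
grip_force: 30.0
```

arm_command(moves=[0, 0, 0, 0, 0, 0, 0, 0, 0, 0, 0, 0, 0, 0, 0, 0, 0, 0, -40, 0, 0, 0, -70, 0, 0, 0, -70, 0], gripper=50)

```text
time_s: 18.48
position: [0.5135, -0.042, 0.2117]
tcp_rot: [0.001, 0.995, 0.097, 0.003]
force: [1.2, 0.1, 0.1]
grip_width: 0.05
grip_force: 0.0
```

arm_command(moves=[0, 0, 0, 0, 0, 0, 0, 0, 0, 0, 0, 0, 0, 0, 0, 0, 0, 0, 0, 0, 0, 0, 0, 0], gripper=0)

```text
time_s: 19.23
position: [0.5117, -0.0417, 0.2086]
tcp_rot: [0.0, 0.995, 0.097, -0.0]
force: [-0.6, -0.1, -0.8]
grip_width: 0.0005
grip_force: 0.0
```

```bash
python3 -c "
from h import *
avg(2)
p,R=Rt();a=.1885;q=np.array([.63975,-.01732])-.055*np.array([np.cos(a),np.sin(a)])
print(q,(R.T@np.append(q-p[:2],.144-p[2])*1e3).round(1),ctrl.get_state()['grip_width'])
b=ctrl.read_camera('scene')
cv2.imwrite('pics/f.png',cv2.resize(b[130:290,210:400],None,fx=3.5,fy=3.5)[:,:,::-1])
"
```

```text
Ft Fr Fz ang yaw rad p [-0.1284  0.4123  0.1316  0.1877  0.1953  0.1304  0.5117 -0.0417  0.2087] sd [0.33]
[ 0.58572425 -0.02762621] [75.3  0.6 64.7] 0.0010119025226074884
```

View pics/f.png

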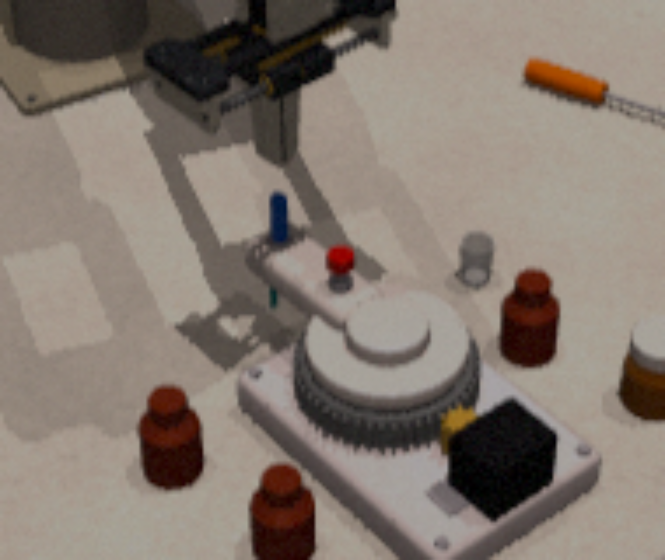

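The arm stands free, the plunger is up at about (340,260) in this crop, and the closed fingers are above the post. Next I press the plunger.

arm_command(moves=[40, 0.3, 0, 0, 75, 0.6, 0, 0, 75, 0.6, 20, 0, 75, 0.6, 42, 0, 75, 0.6, 48, 0, 75, 0.6, 51, 0, 75, 0.6, 53, 0, 75, 0.6, 53, 0])

```text
time_s: 20.38
position: [0.5856, -0.0278, 0.1563]
tcp_rot: [0.0, 0.995, 0.097, 0.001]
force: [-0.0, 0.5, 0.2]
grip_width: 0.0005
grip_force: 0.0
```

arm_command(moves=[0, 0, 1, 0, 0, 0, 2, 0, 0, 0, 3, 0])

```text
time_s: 20.75
position: [0.5857, -0.0278, 0.1529]
tcp_rot: [0.0, 0.995, 0.098, 0.0]
force: [-0.9, -0.8, 1.8]
grip_width: 0.0007
grip_force: 1.1
```

arm_command(moves=[0, 0, 1, 0, 0, 0, 2, 0, 0, 0, 3, 0])

```text
time_s: 21.12
position: [0.5855, -0.0277, 0.1497]
tcp_rot: [0.0, 0.995, 0.097, 0.0]
force: [1.2, -1.4, 2.0]
grip_width: 0.0004
grip_force: 1.1
```

arm_command(moves=[0, 0, 1, 0, 0, 0, 2, 0, 0, 0, 2.5, 0])

```text
time_s: 21.5
position: [0.5854, -0.0277, 0.1472]
tcp_rot: [0.0, 0.995, 0.098, 0.0]
force: [0.0, -0.3, 3.8]
grip_width: 0.0001
grip_force: 2.3
```

arm_command(moves=[0, 0, 0.5, 0, 0, 0, 1, 0, 0, 0, 1, 0])

```text
time_s: 21.88
position: [0.5856, -0.0277, 0.1472]
tcp_rot: [0.0, 0.995, 0.097, 0.0]
force: [-1.1, 0.7, 8.0]
grip_width: 0.0002
grip_force: 4.4
```

The plunger bottomed with the fingertips at 130 mm and the force rising. Now I back off and check.

arm_command(moves=[0, 0, 0.5, 0, 0, 0, 0.5, 0, 0, 0, -20, 0, 0, 0, -60, 0, 0, 0, -100, 0, -100, 0, -100, 0, -160, 0, -100, 0, -160, 0, -100, 0, -160, 0, -100, 0])

```text
time_s: 23.0
position: [0.4269, -0.059, 0.2469]
tcp_rot: [0.0, 0.995, 0.097, 0.0]
force: [0.3, 0.3, 0.5]
grip_width: 0.0007
grip_force: 0.0
```

```bash
python3 -c "
from h import *
rep()
b=ctrl.read_camera('scene')
cv2.imwrite('pics/g.png',cv2.resize(b[130:290,210:400],None,fx=3.5,fy=3.5)[:,:,::-1])
"
```

```text
23.0 [ 0.4269 -0.059   0.2469] F [0.33 0.27 0.52] Ft -0.2 Fr -0.37 rad 0.2169 ang 0.1933 yaw 0.1941 ftq [ 0.04 -0.02 -0.04]
```

View pics/g.png

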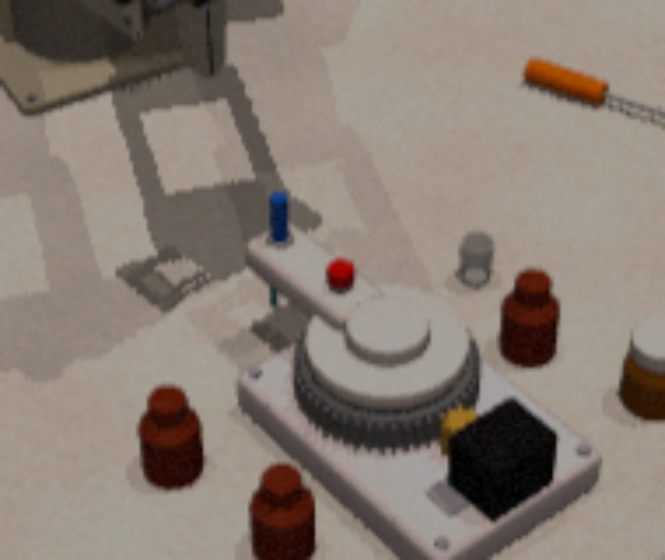

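The plunger head sits low at about (340,273), the robot is clear of everything, and the bystanders are undisturbed. I'm handing the job in.

```bash
python3 -c "
from h import *
print(ctrl.close_job())"
```

```text
the job is handed in; nothing more can be done
None
```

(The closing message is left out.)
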